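# Refit the missing grill knob and hold it pressed in

## Robot

A 6-joint arm with a two-finger parallel gripper is mounted at the origin on a cart in front of the work surface, level with it; the furniture and walls round the work are solid. World frame = base frame: x ahead of the robot, y to its left, z up, the work surface at z = 0. Lengths are in m, angles in rad, forces in N, time in s.
With the tool pointing down it reaches from about 0.35 to 0.775 m from the base axis. Payload 7.3 kg.
Tool frame: the origin (TCP) lies between the finger pads; the fingertips stand 8 mm ahead of it and the grasp point (between the pads) lies 11 mm behind it (robot.nose_length is the distance from the TCP to the fingertips, in m); z points along the fingers, y is the line along which they close (so a half turn about z gives the same grasp; the last joint's range is limited). The gripper opens to 92 mm and grips with 3 to 60 N. Pads are 19 mm wide; open, the fingers measure 130 mm over their backs; the gripper's body (75 mm by 190 mm) begins 47 mm behind the grasp point.
Start: joints at [-1.394, 0.342, 1.524, -0, 1.275, -0.146], TCP at [0.167, -0.498, 0.235] pointing down, gripper open.
Joint ranges: [-2.53, 2.53], [-0.77, 2.02], [0.04, 2.7], [-1, 4.14], [0.28, 2.66], [-3.11, 3.11]. Speed limits (rad/s): [2.57, 2.57, 3.14, 3.14, 3.14, 3.14].

## Interface

Orientations are given as [roll, pitch, yaw] about the fixed x, y, z axes, in that order (R = Rz(yaw) Ry(pitch) Rx(roll)).
In Python, from cell import robot gives the robot as it stands. The module is installed in compiled form; this text tells all that it offers.
- The arm moves only by the shell command python3 -m jog 'ROWS' [FORCE]. ROWS is JSON, a list that holds one entry, the list of rows, each a list of 5 numbers: the gripper's target within -1 to 1 (fully open at 1, half-way at 0, shut at -1), then the shift along the tool's x, y, z in m, then the turn about the tool's z in rad. A call has 1 to 5 rows; each row is the pose to reach, as a shift and turn from the pose commanded when the call began, along the tool's axes at that moment; what a row does not reach only later rows make up. A row lasts 1/12 s, in which the tool goes at most 41.7 mm and 7.16 degrees, less where a joint would pass 70% of its speed; a pose out of reach is approached as far as the arm can. A call with a gripper value outside its range is refused whole. The fingers move at their own pace and stop on an object; FORCE is the grip in N (left out, the last holds). Time passes only in rows, so rows that repeat a pose let the fingers close. It gives the time, the measured TCP pose, the force, the opening and the grip force at its end, in the units of the state.
- robot.observe(): the state, without advancing time (a new reading comes with each control period).
- robot.read_camera(name): name is "scene" or "top"; returns the picture (420x560x3 uint8, red, green, blue); there is no depth.
- robot.camera_model(name): a dict with "camera_matrix" (3x3 intrinsics, pixels), "position" and "attitude" of the camera in the world. Camera axes: x right, y down, z forward; pixel columns grow to the right and rows downward; lengths in m; the calibration is good to about 2 mm. A picture is of the moment at which its call begins. camera_model takes no time and is no camera call.
- robot.hand_in(): hands the job in; it is judged then, once.
The state is a dict: "time": time; "qpos": joint angles; "qvel": joint speeds; "joint_efforts": joint torques, N m; "tool_pos": TCP position; "tool_rot": TCP orientation; "contact_force": force on the tool from outside, world axes, zero at the start; "torque": the same for the moment, N m; "opening": finger opening in m; "grip_force": force on a finger pad.
Only numpy, scipy, OpenCV 4.12 (cv2) and the standard library are available. Lean on these libraries where they do the work, as an engineer would, in place of code of your own. Each camera call takes 0.05 s, during which the arm holds its last target. There are 200 camera calls.

## Task

One of the table grill's two controls has lost its knob. Pick up the loose black knob from the worktop, turn it so that the flat in its bore matches the flat on the bare D-shaped shaft, push it fully home on the shaft, and then press it in against the shaft's spring, as for lighting the grill. Finish with the gripper still keeping the knob pressed all the way in (do not let go of it), and leave the glass, the spice jar and the mug where they are.

Things in the scene. Friction and masses are not known exactly. Their poses are not given: they have to be found in the camera images.
- knob_mid (a point): Centre (half-way up) of the loose black knob, standing upright on the worktop, bore down; 38 mm tall, 60 g. Upper 20 mm: round grip, 46 mm diameter; lower 18 mm: neck, about 40 mm, with the D-bore. z up along its axis; +x along the steel pointer ridge (20 x 5 mm, 3 mm proud) on the top face, running from near the centre to the rim. The bore's flat lies on this +x side.
- knob_socket (a point): End wall of the loose knob's D-bore, on its axis, 18 mm above its underside; axes as knob_mid. The bore opens downwards, 18 mm deep, 18 mm in diameter, flat 2 mm from the axis on the +x side: 1 mm clearance to the shaft all round, so it goes on one way only, within about 0.12 rad. With the knob fully home this point meets shaft_tip.
- shaft_tip (a point): Top of the axis of the bare brass D-shaft, upright on the grill's control strip (nearest the robot, 50 mm above the worktop), at the left or right control. 16 mm in diameter, 30 mm out of the strip, flat 1 mm from its axis on its +x side, z up; last 4 mm taper by 2 mm all round. Does not turn. Collar at its foot: 34 mm, 2 mm high. Knob home, not pressed: its underside is 12 mm above the strip.
- shaft (a joint): How far the shaft is pressed down into the grill, m: 0 released, 0.006 fully in (hard stop). A spring pushes it back up with 5.6 N at the start and 10.4 N fully in.
- fitted_knob_top (a point): Centre of the top face of the other control's knob, an identical knob already fitted and fixed, its top 100 mm above the worktop, 140 mm from the bare shaft.
- grill: Two-zone table grill, fixed: steel housing 240 x 280 mm (x, y), 50 mm high, with a bar handle 22 mm out on each side, dark ridged plate up to 63 mm high in its rear part, a 78 mm high lip along its back. Origin: centre of its underside, x towards its back; the two controls are 80 mm in front of it at 70 mm to either side.
- glass_1: Small glass, 49 mm wide, 62 mm tall; bystander. Origin at its foot.
- spice_jar_1: Spice jar with black cap, 41 mm wide, 105 mm tall; bystander. Origin at its foot.
- mug_1: Small white mug, 62 x 92 mm with its handle, 51 mm tall; bystander. Origin at its foot.
Mind the look-alikes: they are no part of the job. What is shaped like the part that bears knob_mid but turquoise or yellow is not meant.

How it is judged:
At the end, for the whole second after the job is handed in: The knob is fully home on the D-shaft (bore end within 4 mm of the shaft's tip, within 3 mm sideways, flats within 0.3 rad, upright within 0.12 rad), the shaft is pressed in by more than 4.5 mm of its 6 mm, and the gripper still bears on the knob with more than 2 N (horizontal distance between knob_socket and shaft_tip below 0.003 m and distance between knob_socket and shaft_tip below 0.004 m and angle between the x axis of knob_mid and the x axis of shaft_tip, either way round below 0.3 rad and angle between knob_mid's own z axis and vertical below 0.12 rad and value of joint shaft above 0.0045 m and contact force between the fingers and knob above 2 N); the arm keeps its last pose, push and grip.
It fails at once if a bystander (glass, spice jar, mug) is shifted by more than 30 mm (distance of any of glass_1, spice_jar_1, mug_1 from where it was at the start of the episode above 0.03 m).
It also fails if it takes over 40 s, if anything falls off the work surface, if the arm or the gripper's body presses on something with over 40 N, if the wrist force passes 120 N, or if a joint passes its speed limit or range.

## Working session

There is one attempt and no reset: what is moved stays moved. The work goes in short steps, Python scripts to look and compute and a shell command to move; the robot and the scene stay as the last step left them, time stands still between calls to the robot, and variables do not carry over. Pictures are saved under pics/ and viewed, at most 10 in all, crops included, and the job is handed in when it is done.

```bash
mkdir -p pics; python3 - <<'E'
from cell import robot
import cv2
for n in("scene","top"):
    cv2.imwrite(f"pics/{n}0.png",cv2.cvtColor(robot.read_camera(n),cv2.COLOR_RGB2BGR)); print(robot.camera_model(n))
print(robot.observe())
E
```

```text
{'camera_matrix': array([[388.23635545,   0.        , 274.48788236],
       [  0.        , 388.23635545, 208.5718301 ],
       [  0.        ,   0.        ,   1.        ]]), 'position': array([0.19375662, 0.52746034, 0.6204555 ]), 'attitude': array([-2.19629815e+00, -7.74810130e-04, -2.65459941e+00])}
{'camera_matrix': array([[407.02688444,   0.        , 280.23792797],
       [  0.        , 407.02688444, 207.81843034],
       [  0.        ,   0.        ,   1.        ]]), 'position': array([ 0.39317052, -0.12637883,  1.25610612]), 'attitude': array([-3.02517951, -0.0154583 , -1.54847203])}
{'time': 0.1, 'qpos': array([-1.39398663e+00,  3.42648870e-01,  1.52492508e+00,  4.55144010e-06,
        1.27544179e+00, -1.45993609e-01]), 'qvel': array([-0.00127177, -0.00396378, -0.00343292, -0.00106538, -0.00016633,
        0.00087789]), 'joint_efforts': array([ 1.73006312e-03, -4.32003951e+01, -2.44695979e+01,  7.19945692e-02,
        5.25556575e-02, -4.63798779e-05]), 'tool_pos': array([ 0.16650419, -0.49751012,  0.23411539]), 'tool_rot': array([-3.14018535e+00, -2.11329464e-04,  3.22801830e-01]), 'contact_force': array([-0.05098929, -0.23594162, -0.16941047]), 'torque': array([-0.02854035,  0.03618909,  0.00578448]), 'grip_force': 0.0, 'opening': 0.09190193425657289}
```

View pics/scene0.png

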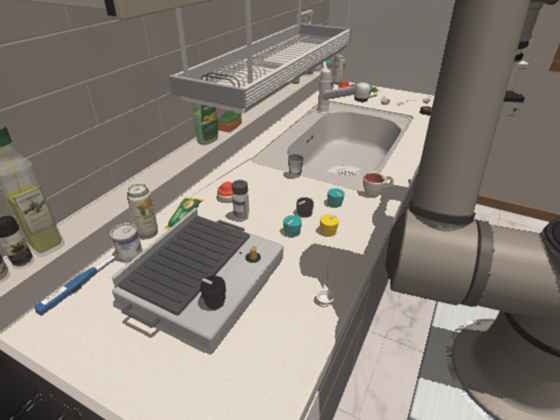

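View pics/top0.png

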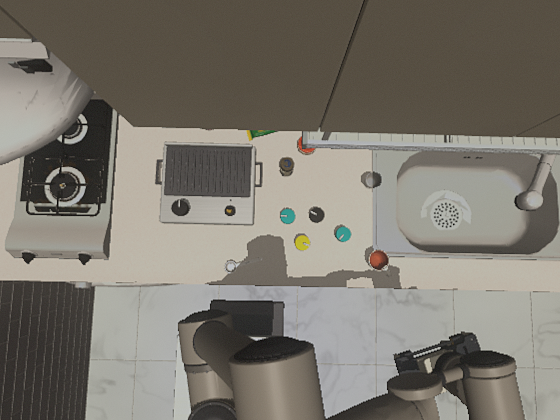

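The loose black knob is at top (316,214) and scene (305,206). The bare shaft is at top (230,210) and scene (253,255), and the fitted knob at top (180,207). I'll enlarge the knob and the shaft.

```bash
cat > h.py <<'E'
import numpy as np,cv2
from cell import robot
from scipy.spatial.transform import Rotation as R
def cam(n):
    m=robot.camera_model(n); return m["camera_matrix"],m["position"],R.from_euler("xyz",m["attitude"]).as_matrix()
def ray(n,u,v,z):
    K,p,A=cam(n); d=A@np.linalg.inv(K)@[u,v,1]; return p+d*(z-p[2])/d[2]
def proj(n,P):
    K,p,A=cam(n); q=K@A.T@(np.array(P)-p); return q[:2]/q[2]
def pic(n): return cv2.cvtColor(robot.read_camera(n),cv2.COLOR_RGB2BGR)
def crop(im,u,v,w,h,s): return cv2.resize(im[v:v+h,u:u+w],None,fx=s,fy=s,interpolation=cv2.INTER_CUBIC)
E
python3 - <<'E'
from h import *
t=cv2.imread("pics/top0.png");s=cv2.imread("pics/scene0.png")
a=np.hstack([crop(t,296,194,40,30,10),crop(t,210,194,40,30,10)])
b=np.hstack([crop(s,285,190,40,30,10),crop(s,233,240,40,30,10)])
cv2.imwrite("pics/c1.png",np.vstack([a,b]))
print(ray("top",316,214,.038),ray("scene",305,201,.038),ray("top",230,210.5,.08),ray("scene",254,250,.08),ray("top",180,207.5,.1),ray("scene",213,282,.1))
E
```

```text
[ 0.51987722 -0.25014855  0.038     ] [ 0.51571316 -0.25322774  0.038     ] [0.51974437 0.00409153 0.08      ] [0.51246323 0.01538702 0.08      ] [0.52276978 0.14436121 0.1       ] [0.52267731 0.14381042 0.1       ]
```

View pics/c1.png

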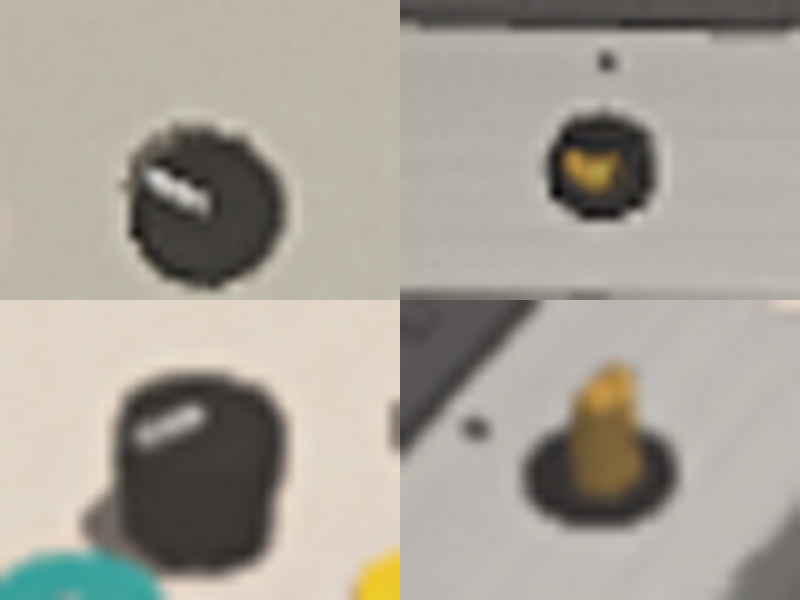

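The knob's steel ridge points up-left in the top view, from about (317,215) to (311,211). The shaft's collar is centred at about (230.1,210.6). I'll rectify both onto the planes of their tops to read the angles.

```bash
python3 - <<'E'
from h import *
t=cv2.imread("pics/top0.png");s=cv2.imread("pics/scene0.png")
im={"top":t,"scene":s}
def cen(mask,seed):
    n,l,st,c=cv2.connectedComponentsWithStats(mask.astype(np.uint8)); 
    i=l[seed[1],seed[0]]; cs=cv2.findContours((l==i).astype(np.uint8),0,1)[0]; h=cv2.convexHull(cs[0]); return (h,cv2.minEnclosingCircle(h),cv2.fitEllipse(h))
# collars
dark={n:im[n].max(2)<90 for n in im}
gold={n:(im[n][:,:,2].astype(int)-im[n][:,:,0]>40) for n in im}
ax={}
for n,sd in(("top",(230,207)),("scene",(247,256))):
    h,c,e=cen((dark[n]|gold[n]),sd)
    ax[n]=ray(n,*e[0],.052); print(n,"collar",e,ax[n])
h,c,e=cen(dark["top"]|(t.max(2)<110),(318,217)); print("knob top",c,e,ray("top",*c[0],.038))
# fitted
h,c,e=cen(dark["top"],(181,210)); print("fit",e,ray("top",*e[0],.1))
def rect(n,c,z,r=.02,S=400):
    w=[(c[0]+r,c[1]+r),(c[0]+r,c[1]-r),(c[0]-r,c[1]-r),(c[0]-r,c[1]+r)]
    H=cv2.getPerspectiveTransform(np.float32([proj(n,(*p,z)) for p in w]),np.float32([[0,0],[S,0],[S,S],[0,S]]))
    o=cv2.warpPerspective(im[n],H,(S,S),flags=cv2.INTER_CUBIC); cv2.drawMarker(o,(S//2,S//2),(0,0,255),0,15); return o
for n in im: # ridge & gold blobs
    hsv=cv2.cvtColor(im[n],cv2.COLOR_BGR2HSV)
o=np.hstack([rect(n,ax[n],.08) for n in im]); cv2.imwrite("pics/r1.png",o)
E
```

```text
top collar ((229.7306365966797, 210.30776977539062), (9.765517234802246, 10.646430969238281), 70.81867218017578) [0.52331279 0.00801733 0.052     ]
scene collar ((252.97946166992188, 254.8314208984375), (13.270364761352539, 16.911161422729492), 17.54318618774414) [0.52310481 0.00321278 0.052     ]
knob top ((315.5, 214.5), 7.905794143676758) ((315.76141357421875, 214.2974853515625), (14.980694770812988, 15.729188919067383), 141.4070281982422) [ 0.51832776 -0.2486592   0.038     ]
fit ((180.4071807861328, 207.09609985351562), (16.138042449951172, 18.410789489746094), 67.51612091064453) [0.52395558 0.14326436 0.1       ]
```

View pics/r1.png

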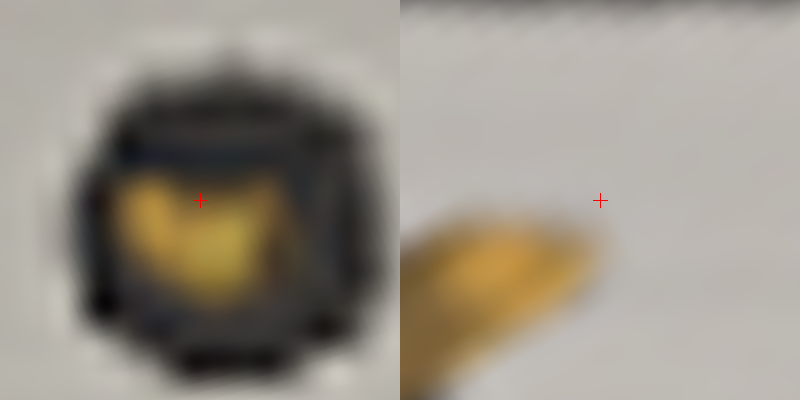

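In the rectified top view the D's straight edge faces up (world +x), running from about (115,183) to (285,180), so the shaft yaw is near 0. Next I'll fit the numbers more precisely.

```bash
python3 - <<'E'
from h import *
t=cv2.imread("pics/top0.png");s=cv2.imread("pics/scene0.png")
for n,m in(("top",t),("scene",s)):
    g=m.astype(int)
    # gold tip
    u0,v0=(222,203) if n=="top" else (243,244)
    w=(g[:,:,2]-g[:,:,0])[v0:v0+16,u0:u0+18]; w=np.clip(w-15,0,None)
    print(n,"gold"); 
    if n=="top": print(w)
    # ridge
    u0,v0=(305,204) if n=="top" else (296,195)
    c=g[v0:v0+14,u0:u0+22].min(2)
    if n=="top": print(c)
    else: print(c)
print("collar scene",ray("scene",253,257.7,.052),"top",ray("top",230.1,210.6,.052),ray("top",315.5,214.5,.03))
E
```

```text
top gold
[[ 0  0  0  0  0  0  0  0  0  0  0  0  0  0  0  0  0  0]
 [ 0  0  0  0  0  0  0  0  0  0  0  0  0  0  0  0  0  0]
 [ 0  0  0  0  0  0  0  0  0  0  0  0  0  0  0  0  0  0]
 [ 0  0  0  0  0  0  0  0  0  0  0  0  0  0  0  0  0  0]
 [ 0  0  0  0  0  0  0  0  0  0  0  0  0  0  0  0  0  0]
 [ 0  0  0  0  0  0  0  0  0  0  0  0  0  0  0  0  0  0]
 [ 0  0  0  0 31 80 38 30 30 34  0  0  0  0  0  0  0  0]
 [ 0  0  0  0 40 97 82 85 76 47  5  0  0  0  0  0  0  0]
 [ 0  0  0  0 11 68 88 88 81 26  8  0  0  0  0  0  0  0]
 [ 0  0  0  0  0 10 48 71 52 14  0  0  0  0  0  0  0  0]
 [ 0  0  0  0  0  0  0 11  3  0  0  0  0  0  0  0  0  0]
 [ 0  0  0  0  0  0  0  0  0  0  0  0  0  0  0  0  0  0]
 [ 0  0  0  0  0  0  0  0  0  0  0  0  0  0  0  0  0  0]
 [ 0  0  0  0  0  0  0  0  0  0  0  0  0  0  0  0  0  0]
 [ 0  0  0  0  0  0  0  0  0  0  0  0  0  0  0  0  0  0]
 [ 0  0  0  0  0  0  0  0  0  0  0  0  0  0  0  0  0  0]]
[[169 169 169 169 169 167 166 168 172 172 171 170 169 171 168 169 168 170
  169 171 169 170]
 [170 169 166 167 171 168 171 172 178 179 179 175 175 171 169 169 169 169
  170 170 1
[... 1863 characters left out ...]
190 202 200 198]
 [129  69 102 154 146 129 114  88  67  55  56  58  57  56  56  54  57 114
  191 204 200 199]
 [126  64  79 111 100  77  62  56  55  55  57  57  58  59  56  53  55 114
  192 205 200 199]
 [116  53  52  64  60  56  54  56  56  58  58  60  57  56  56  52  56 117
  192 204 201 199]
 [114  52  48  52  53  52  56  56  57  56  57  57  57  56  53  50  63 127
  192 202 200 200]
 [123  59  50  51  52  52  54  54  54  55  55  55  54  53  52  47  69 137
  194 202 199 199]
 [112  57  49  52  52  53  52  53  54  52  54  52  52  52  51  48  86 160
  198 202 200 199]]
collar scene [0.51852359 0.01091211 0.052     ] top [0.5224662  0.00689028 0.052     ] [ 0.51914974 -0.24946228  0.03      ]
```

```bash
python3 - <<'E'
from h import *
for n,(u0,v0,u1,v1) in(("top",(310,211,317,216)),("scene",(298,199,306,205))):
    c=cv2.imread(f"pics/{n}0.png").astype(int).min(2)
    P=[];W=[]
    for v in range(v0,v1):
        for u in range(u0,u1):
            w=c[v,u]-65
            if w>0 and not(n=="top" and u<311): P.append(ray(n,u,v,.041)[:2]);W.append(w)
    P=np.array(P);W=np.array(W,float);m=np.average(P,0,W);C=np.cov(P.T,aweights=W);l,V=np.linalg.eigh(C);d=V[:,1]*np.sign(V[1,1])
    print(n,"ridge centre",m,"yaw",np.arctan2(d[1],d[0]),np.sqrt(l))
print("knob",ray("top",315.5,214.5,.028), "scene knob: top face", ray("scene",305,200.5,.038))
print("shaft at .078",ray("top",228.85,209.7,.078),"proj axis",proj("top",(.5225,.0069,.078)),proj("scene",(.5225,.0069,.078)),proj("scene",(.5225,.0069,.052)))
E
```

```text
top ridge centre [ 0.52370985 -0.24154555] yaw 1.0888488708310091 [0.001844   0.00563695]
scene ridge centre [ 0.52025909 -0.24104144] yaw 1.247868941480823 [0.00369723 0.00657714]
knob [ 0.51935524 -0.24966306  0.028     ] scene knob: top face [ 0.51666655 -0.2553435   0.038     ]
shaft at .078 [0.52221786 0.00773542 0.078     ] proj axis [229.14130135 209.610456  ] [251.94448101 246.80783289] [252.34830044 255.96042287]
```

```bash
cat > go.py <<'E'
import sys; from h import *
# usage: go.py x y z yaw -> shift in tool axes & turn
x,y,z,a=map(float,sys.argv[1:5]); o=robot.observe(); A=R.from_euler("xyz",o["tool_rot"])
d=A.inv().apply(np.array([x,y,z])-o["tool_pos"]); print("shift",d.round(4),"turn",round((o["tool_rot"][2]-a+np.pi)%(2*np.pi)-np.pi,3),"pos",o["tool_pos"].round(4),o["tool_rot"].round(3),"F",o["contact_force"].round(1),"open",round(o["opening"],4),"t",o["time"])
E
python3 -m jog '[[[1,0.19,-0.057,0,0.6],[1,0.19,-0.057,0,0.6],[1,0.19,-0.057,0,0.6],[1,0.19,-0.057,0,0.6],[1,0.19,-0.057,0,0.6]]]' 10; python3 go.py .518 -.25 .2 -1.07
```

```text
time: 0.52
tool_pos: [0.3203, -0.3892, 0.2344]
tool_rot: [-3.141, 0.0, -0.243]
contact_force: [-0.3, -0.4, -0.1]
opening: 0.0915
grip_force: 0.0
shift [ 0.1584 -0.1827  0.0345] turn 0.827 pos [ 0.3203 -0.3892  0.2344] [-3.141  0.    -0.243] F [-0.3 -0.4 -0.1] open 0.0915 t 0.5167
```

```bash
python3 -m jog '[[[0.4,0.12,-0.15,0,0.6],[0.4,0.12,-0.15,0,0.6],[0.4,0.12,-0.15,0,0.6],[0.4,0.12,-0.15,0,0.6],[0.4,0.12,-0.15,0,0.6]]]' >/dev/null; python3 -m jog '[[[0.4,0,0,0,0],[0.4,0,0,0,0]]]' >/dev/null;  python3 go.py .518 -.25 .12 -1.07
```

```text
shift [ 0.0179 -0.0543  0.1141] turn 0.281 pos [ 0.4669 -0.2756  0.2341] [ 3.141e+00  1.000e-03 -7.890e-01] F [-0.5 -0.2  0. ] open 0.0645 t 1.1
```

```bash
python3 -m jog '[[[0.4,0.018,-0.054,0.114,0.28],[0.4,0.018,-0.054,0.114,0.28],[0.4,0.018,-0.054,0.114,0.28],[0.4,0.018,-0.054,0.114,0.28],[0.4,0.018,-0.054,0.114,0.28]]]' >/dev/null; python3 -m jog '[[[0.4,0,0,0,0],[0.4,0,0,0,0]]]' >/dev/null;  python3 go.py .518 -.25 .017 -1.07; python3 - <<'E'
from h import *
a=pic("scene");b=pic("top");cv2.imwrite("pics/p2.png",np.hstack([crop(a,250,140,100,100,4),crop(b,266,164,100,100,4)]))
E
```

```text
shift [-0.0034 -0.0023  0.1062] turn -0.004 pos [ 0.5173 -0.2539  0.1232] [-3.14  -0.004 -1.074] F [-0.8 -0.3 -0. ] open 0.064 t 1.6833
```

View pics/p2.png

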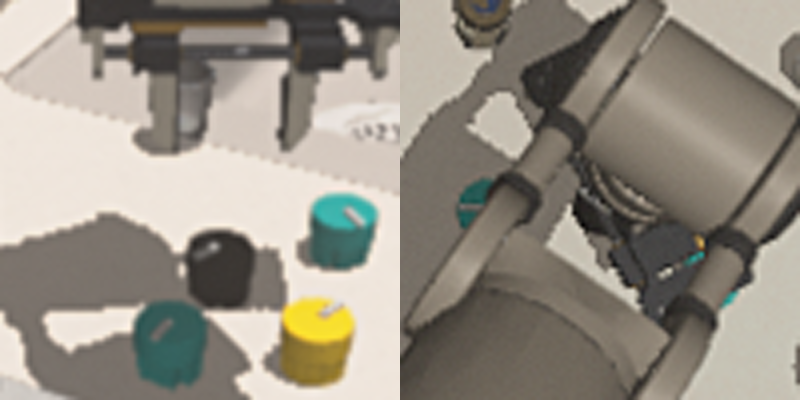

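The open fingers hang above the knob, with the neighbouring knobs clear of them. I'll descend, close lightly to centre the knob, reopen, and turn to the carrying yaw.

```bash
python3 -m jog '[[[0.4,-0.003,-0.002,0.035,0],[0.4,-0.003,-0.002,0.07,0],[0.4,-0.003,-0.002,0.105,0],[0.4,-0.003,-0.002,0.105,0],[0.4,-0.003,-0.002,0.105,0]]]' >/dev/null; python3 go.py .518 -.25 .017 -1.07; python3 -m jog '[[[-0.2,0,0,0,0],[-0.2,0,0,0,0],[-0.2,0,0,0,0],[-0.2,0,0,0,0],[-0.2,0,0,0,0]]]' 5
```

```text
shift [ 0.0018 -0.0004 -0.0011] turn -0.004 pos [ 0.5168 -0.2486  0.0159] [ 3.141e+00  2.000e-03 -1.074e+00] F [ 0.4 -0.1  1.1] open 0.0643 t 2.2
time: 2.62
tool_pos: [0.5185, -0.2494, 0.018]
tool_rot: [-3.14, -0.004, -1.074]
contact_force: [-1.2, 0.3, 8.1]
opening: 0.0457
grip_force: 5.0
```

```bash
python3 -m jog '[[[0.4,0,0,0,0],[0.4,0,0,0,0],[0.4,0,0,0,0]]]' ; python3 -m jog '[[[0.4,0,0,0,-0.6],[0.4,0,0,0,-0.6],[0.4,0,0,0,-0.6],[0.4,0,0,0,-0.6],[0.4,0,0,0,-0.6]]]' >/dev/null;  python3 -m jog '[[[0.4,0,0,0,-0.6],[0.4,0,0,0,-0.6],[0.4,0,0,0,-0.6],[0.4,0,0,0,-0.6],[0.4,0,0,0,-0.6]]]' >/dev/null;python3 -m jog '[[[0.4,0,0,0,-0.37],[0.4,0,0,0,-0.37],[0.4,0,0,0,-0.37],[0.4,0,0,0,-0.37],[0.4,0,0,0,-0.37]]]' ;  python3 go.py .5185 -.2494 .017 0.5
```

```text
time: 2.87
tool_pos: [0.5175, -0.2486, 0.0161]
tool_rot: [-3.141, -0.001, -1.074]
contact_force: [-0.8, -0.1, -0.1]
opening: 0.061
grip_force: 0.0
time: 4.12
tool_pos: [0.5174, -0.2485, 0.0157]
tool_rot: [-3.142, 0.0, 0.493]
contact_force: [0.1, -0.4, -0.3]
opening: 0.0647
grip_force: 0.0
shift [ 0.0005  0.0013 -0.0013] turn -0.007 pos [ 0.5174 -0.2485  0.0157] [-3.142  0.     0.493] F [ 0.1 -0.4 -0.3] open 0.0647 t 4.1167
```

```bash
python3 -m jog '[[[-0.2,0,0,0,0],[-0.2,0,0,0,0],[-0.2,0,0,0,0],[-0.2,0,0,0,0],[-0.2,0,0,0,0]]]' 40; python3 -m jog '[[[-0.2,0,0,-0.035,0],[-0.2,0,0,-0.07,0],[-0.2,0,0,-0.105,0],[-0.2,0,0,-0.12,0],[-0.2,0,0,-0.12,0]]]'; python3 - <<'E'
from h import *
a=pic("scene");cv2.imwrite("pics/p3.png",a);cv2.imwrite("pics/p3c.png",crop(a,260,100,100,75,8))
E
python3 go.py .522 .0074 .14 -.58
```

```text
time: 4.53
tool_pos: [0.5175, -0.2486, 0.0158]
tool_rot: [3.141, -0.0, 0.496]
contact_force: [0.5, -0.7, -0.6]
opening: 0.0451
grip_force: 40.0
time: 4.95
tool_pos: [0.5194, -0.2497, 0.1402]
tool_rot: [3.134, -0.004, 0.496]
contact_force: [0.5, 0.4, -0.8]
opening: 0.0452
grip_force: 40.0
shift [ 0.1253 -0.2238 -0.0029] turn 1.076 pos [ 0.5183 -0.249   0.1377] [ 3.138e+00 -2.000e-03  4.960e-01] F [ 0.6  0.3 -0.8] open 0.0452 t 5.0
```

View pics/p3c.png

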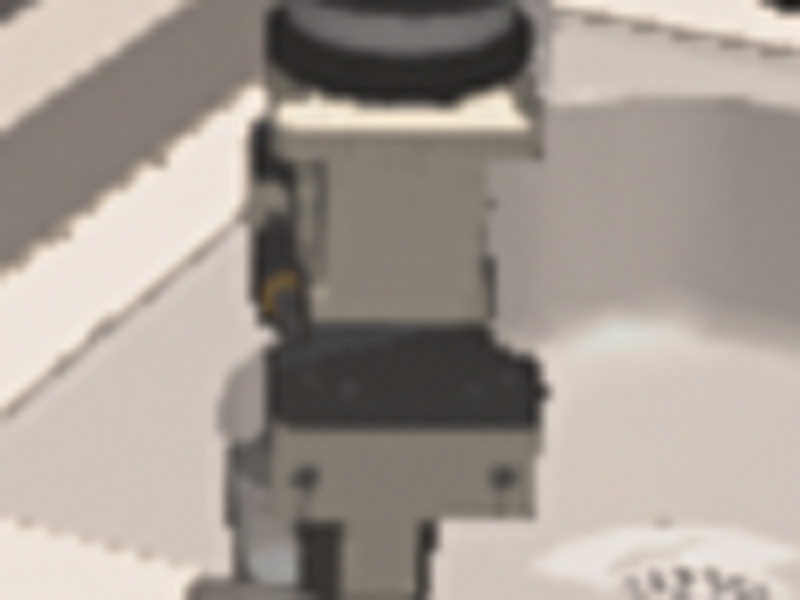

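The knob is held, with 45 mm opening and 40 N; the wrist hides its ridge. Moving to above the shaft.

```bash
python3 -m jog '[[[-0.2,0.094,-0.168,0,0.6],[-0.2,0.094,-0.168,0,0.6],[-0.2,0.094,-0.168,0,0.6],[-0.2,0.094,-0.168,0,0.6],[-0.2,0.094,-0.168,0,0.6]]]'>/dev/null; python3 -m jog '[[[-0.2,0,0,0,0],[-0.2,0,0,0,0]]]' >/dev/null;python3 go.py .522 .0074 .14 -.58
```

```text
shift [-0.0029 -0.0629 -0.0057] turn 0.489 pos [ 0.5192 -0.0555  0.1343] [-3.141e+00  3.000e-03 -9.100e-02] F [ 0.8  0.1 -0.5] open 0.0452 t 5.5833
```

```bash
python3 -m jog '[[[-0.2,-0.003,-0.063,-0.004,0.48],[-0.2,-0.003,-0.063,-0.004,0.48],[-0.2,-0.003,-0.063,-0.004,0.48],[-0.2,-0.003,-0.063,-0.004,0.48],[-0.2,-0.003,-0.063,-0.004,0.48]]]'>/dev/null; python3 -m jog '[[[-0.2,0,0,0,0],[-0.2,0,0,0,0],[-0.2,0,0,0,0]]]' >/dev/null; python3 - <<'E'
from h import *
a=pic("scene");cv2.imwrite("pics/p4.png",a);print(proj("scene",(.522,.0074,.14)))
cv2.imwrite("pics/p4c.png",crop(a,210,190,80,80,7))
E
python3 go.py .522 .0074 .14 -.58
```

```text
[251.00492979 223.74672253]
shift [-0.0022 -0.0014 -0.0005] turn 0.006 pos [0.523  0.005  0.1395] [ 3.141  0.    -0.574] F [-0.   0.3 -0.4] open 0.0451 t 6.3
```

View pics/p4c.png

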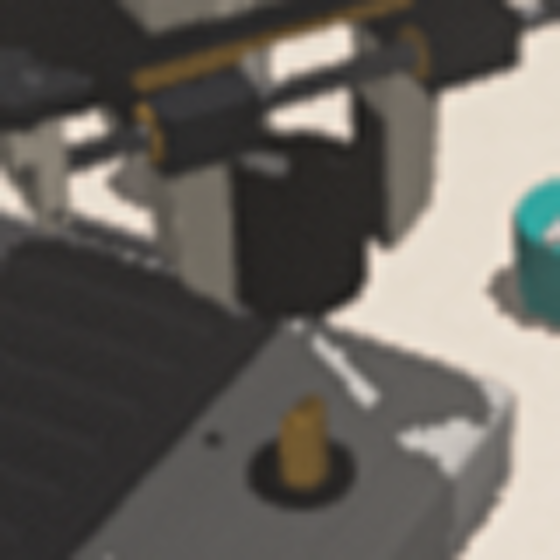

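The knob hangs about 40 mm above the shaft, with its ridge showing from (243,155) to (290,170) in the crop, roughly towards +x. I'll check its angle with rays.

```bash
python3 - <<'E'
from h import *
f=lambda u,v,z:ray("scene",u/7+210,v/7+190,z)
a=f(290,170,.165);b=f(243,155,.165);print(a,b,np.arctan2(*(b-a)[1::-1]))
a=f(300,475,.052);b=f(212,438,.05);print("dot",a,b,np.arctan2(*(b-a)[1::-1]))
c=cv2.imread("pics/p4.png").astype(int).min(2)[208:218,242:254];print(c)
P=[];W=[]
for i in range(2,8):
  for j in range(1,11):
    if c[i,j]>62 : P.append(ray("scene",242+j,208+i,.165)[:2]);W.append(c[i,j]-55.)
P=np.array(P);l,V=np.linalg.eigh(np.cov(P.T,aweights=W));print(np.average(P,0,W),np.arctan(V[1,1]/V[0,1]),np.sqrt(l))
E
```

```text
[0.51957421 0.00816343 0.165     ] [0.53492741 0.00828057 0.165     ] 0.007629545387889931
dot [0.51854541 0.01147353 0.052     ] [0.55223066 0.00807257 0.05      ] -0.10062182062847345
[[ 41  38  41  42  41  53  81 119 139 138 125 124]
 [ 42  40  40  40  40  39  43  55  64  64  53  50]
 [ 40  40  40  38  40  36  32  29  32  33  32  33]
 [ 39  43  45  51  54  54  48  43  40  34  34  36]
 [ 45  46  60  77  85  87  83  77  66  43  36  36]
 [ 56  45  50  73  81  91  97  95  83  51  34  36]
 [ 68  39  37  46  50  64  77  81  72  46  35  37]
 [ 71  41  31  32  35  39  46  49  47  37  34  38]
 [ 77  45  33  35  34  36  35  35  36  36  36  37]
 [ 80  46  32  34  35  36  36  35  34  37  37  36]]
[0.52848078 0.00742725] 0.008336031707327274 [0.00212303 0.00338278]
```

The knob's flat angle is right (about 0.01 rad). I'll align and descend to just above the tip, then check from there.

```bash
python3 -m jog '[[[-0.2,-0.002,-0.002,0.02,0],[-0.2,-0.002,-0.002,0.036,0],[-0.2,-0.002,-0.002,0.036,0],[-0.2,-0.002,-0.002,0.036,0],[-0.2,-0.002,-0.002,0.036,0]]]'>/dev/null; python3 - <<'E'
from h import *
a=pic("scene");cv2.imwrite("pics/p5.png",a)
cv2.imwrite("pics/p5c.png",crop(a,225,205,60,60,10))
E
python3 go.py .5225 .0075 .1 -.58
```

```text
shift [-0.0003  0.001   0.0047] turn 0.005 pos [0.5232 0.0082 0.1047] [-3.141e+00 -2.000e-03 -5.750e-01] F [ 0.6 -0.5 -0.7] open 0.0456 t 6.7667
```

View pics/p5c.png

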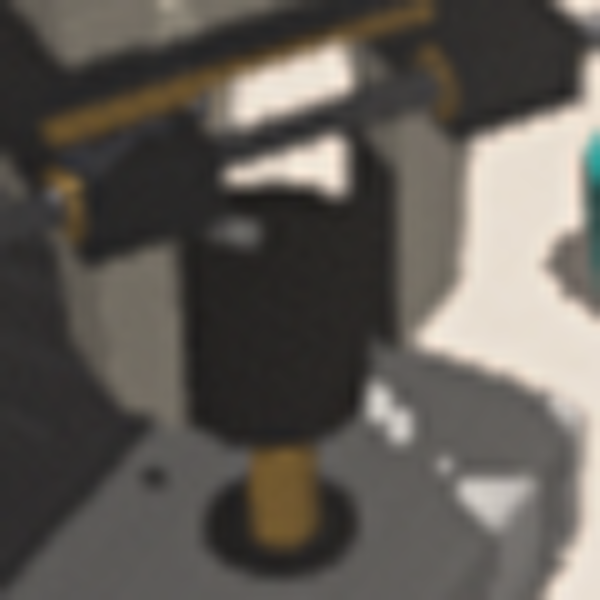

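```bash
python3 - <<'E'
from h import *
th=np.linspace(0,6.28,200)
def ell(x,y,r,z): p=np.array([proj("scene",(x+r*np.cos(a),y+r*np.sin(a),z)) for a in th]); return p[:,1].max(),p[:,0].min(),p[:,0].max()
def sub(u,v0,v1): return cv2.imread("pics/p5.png").astype(int).max(2)[v0:v1,u]
print("knob",ell(.5232,.0082,.02,.0889),"collar",ell(.5232,.0082,.017,.050), "collar top",ell(.5232,.0082,.017,.052))
print("d/dx",ell(.5242,.0082,.017,.05)[0]); print("d/dy",ell(.5232,.0092,.017,.05))
for u in (246,248,): print(u,sub(u,243,254))
for u in (251,252,253,254,255): print(u,sub(u,256,266))
print(cv2.imread("pics/p5.png").astype(int).max(2)[[242,243,255,256,257,258],240:266])
E
```

```text
knob (np.float64(249.57480190290096), np.float64(241.53271107747472), np.float64(260.77401948496265)) collar (np.float64(262.4573447207074), np.float64(243.8295449824007), np.float64(259.7341758210094)) collar top (np.float64(261.7632917443393), np.float64(243.78696992527009), np.float64(259.71409147028965))
d/dx 262.3019910183074
d/dy (np.float64(262.7505433321361), np.float64(243.58405066362735), np.float64(259.5027389590996))
246 [35 37 36 36 37 57 83 92 94 93 87]
248 [37 38 39 37 38 38 56 87 94 85 54]
251 [109 111 103  68  41  37  55  89  96  95]
252 [114 115 110  79  47  35  53  88  96  95]
253 [114 115 110  82  47  36  53  88  97  96]
254 [111 113 106  77  46  38  57  90  98  97]
255 [102 101  88  58  40  40  65  91  98  97]
[[115 117 110  68  37  34  37  37  38  37  40  39  41  40  39  41  41  43
   42  41  38  57  92  96  94  96]
 [115 117 110  70  36  35  35  37  37  39  38  39  39  41  41  41  40  41
   41  39  38  81 142 130 100  93]
 [ 93  92  92  93  92  78  49  35  34  50  90 111 116 113 112 102  78  46
   37  45  70  95  97  96  95  96]
 [ 91  91  91  94  91  68  40  35  34  48  85 109 114 114 111 102  80  49
   39  39  61  94  99  97  96  97]
 [ 92  92  92  94  90  61  37  35  35  46  82 111 115 115 113 101  76  48
   39  40  58  92  98  96  96  96]
 [ 91  92  93  95  90  63  39  36  35  43  72 103 110 110 106  88  60  43
   38  42  63  92  97  95  96  97]]
```

In the crop the knob (centre u≈252.1) and the collar (centre u≈252.6) agree with a common axis to within about 0.5 mm. Descending while watching the force.

```bash
python3 -m jog '[[[-0.2,0,0,0.006,0],[-0.2,0,0,0.012,0],[-0.2,0,0,0.016,0],[-0.2,0,0,0.018,0],[-0.2,0,0,0.018,0]]]';python3 go.py .5232 .0082 .0718 -.58
```

```text
time: 7.18
tool_pos: [0.5222, 0.0084, 0.0851]
tool_rot: [3.141, 0.001, -0.575]
contact_force: [0.2, -0.1, -0.5]
opening: 0.0451
grip_force: 40.0
shift [ 0.001  -0.0003  0.0133] turn 0.005 pos [0.5222 0.0084 0.0851] [ 3.141e+00  1.000e-03 -5.750e-01] F [ 0.2 -0.1 -0.5] open 0.0451 t 7.1833
```

The knob's underside is 11 mm below the tip with no contact force, so the D has engaged. Pressing home.

```bash
python3 -m jog '[[[-0.2,0,0,0.004,0],[-0.2,0,0,0.008,0],[-0.2,0,0,0.011,0],[-0.2,0,0,0.012,0],[-0.2,0,0,0.012,0]]]';python3 go.py .5225 .0082 .0718 -.58
```

```text
time: 7.6
tool_pos: [0.5228, 0.0084, 0.0741]
tool_rot: [-3.141, -0.001, -0.575]
contact_force: [-2.4, 0.1, 7.8]
opening: 0.0453
grip_force: 40.0
shift [-0.0002  0.0003  0.0023] turn 0.005 pos [0.5228 0.0084 0.0741] [-3.141e+00 -1.000e-03 -5.750e-01] F [-2.4  0.1  7.8] open 0.0453 t 7.6
```

```bash
python3 -m jog '[[[-0.2,0,0,0.002,0],[-0.2,0,0,0.004,0],[-0.2,0,0,0.004,0],[-0.2,0,0,0.004,0]]]' 50;python3 -m jog '[[[-0.2,0,0,0,0],[-0.2,0,0,0,0],[-0.2,0,0,0,0]]]'; python3 go.py .5225 .0082 .0718 -.58
```

```text
time: 7.93
tool_pos: [0.523, 0.0083, 0.0714]
tool_rot: [-3.141, -0.002, -0.575]
contact_force: [-5.2, 0.4, 16.3]
opening: 0.045
grip_force: 50.0
time: 8.18
tool_pos: [0.5229, 0.0083, 0.0714]
tool_rot: [-3.141, -0.002, -0.575]
contact_force: [-4.8, 0.4, 16.5]
opening: 0.0451
grip_force: 50.0
shift [-0.0003  0.0003 -0.0004] turn 0.005 pos [0.5229 0.0083 0.0714] [-3.141e+00 -2.000e-03 -5.750e-01] F [-4.8  0.4 16.5] open 0.0451 t 8.1833
```

```bash
python3 - <<'E'
from h import *
cv2.imwrite("pics/p6c.png",crop(pic("scene"),225,205,60,60,10))
E
```

```text
(no output)
```

View pics/p6c.png

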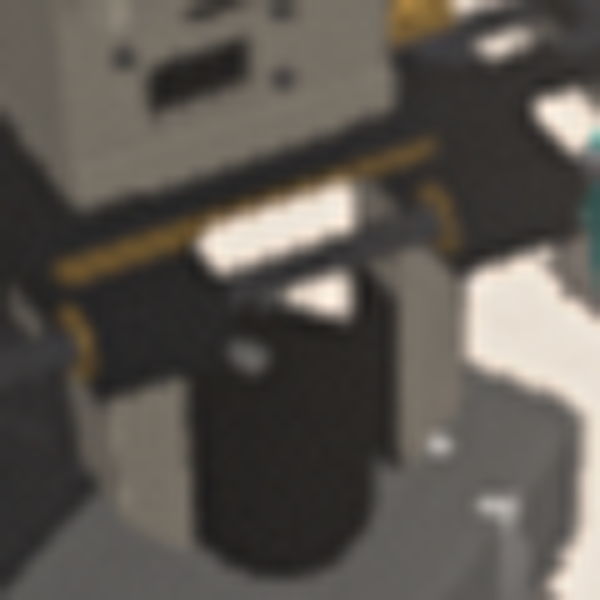

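The knob sits upright, with its underside edge at crop (280,577) right over the collar and the ridge still towards +x at (248,355). Handing in.

```bash
python3 -c "
from cell import robot
print(robot.hand_in())"
```

```text
the job is handed in; nothing more can be done
None
```

I handed the job in at about 8 s with the knob on the D-shaft and the gripper holding it pressed against the hard stop: 16.5 N down against the spring's 10.4 N, with a 50 N grip. The result was not shown, and the arm met nothing but the knob and shaft on the way.

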